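# Dose grinding balls from a bench hopper

## Robot

A 6-joint arm with a two-finger parallel gripper is mounted at the origin on the work surface. World frame = base frame: x ahead of the robot, y to its left, z up, the work surface at z = 0. Lengths are in mm, angles in rad, forces in N, time in s.
With the tool pointing down it reaches from about 325 to 875 mm from the base axis. Payload 4.4 kg.
Tool frame: the origin (TCP) lies on the centre line of the jaws, within the pads' length; the fingertips stand ahead of it and the grasp point (between the pads) lies 6 mm ahead of it (ctrl.tcp_to_tips is the z of the fingertips in the tool frame, in mm); z points along the fingers, y is the line along which they close (so a half turn about z gives the same grasp; the last joint's range is limited). The gripper opens to 85 mm and grips with 20 to 120 N. Pads are 22 mm wide; open, the fingers measure 114 mm over their backs; the gripper's body (76 mm by 85 mm) begins 54 mm behind the grasp point. The pads swing forward as they close: fully open they stand 13 mm farther back than shut.
Start: joints at [-1.365, 0.207, 1.542, -0, 1.393, -0.15], TCP at [200.284, -538.994, 256.282] pointing down, gripper open.
Joint ranges: [-2.73, 2.73], [-0.86, 2.22], [0.23, 2.46], [-1.11, 4.25], [0.08, 2.63], [-2.82, 2.82]. Speed limits (rad/s): [2.79, 2.79, 3.14, 3.14, 3.14, 3.14].

## Interface

Orientations are given as a 3x3 rotation matrix whose columns are the frame's x, y, z axes.
In Python, from plant import ctrl, sensors, optics gives the robot as it stands. Calls block until the motion is done:
- ctrl.move_ptp(position, orientation): joint-space move of the TCP to a pose.
- ctrl.move_l(position, rot=None, vel=150, threshold=None): straight line of the TCP; rot=None keeps the orientation; vel is the mean speed in mm/s. With threshold (N) it stops when the force on the tool has changed by that much, and returns True; else False.
- ctrl.set_joints(angles): joint-space move.
- ctrl.gripper_to(opening, force=None): finger opening in mm; force is the grip in N (None keeps the last); returns when the fingers have stopped.
- ctrl.hold(seconds).
- ctrl.solve_ik(position, orientation): joint angles nearest the present ones, or None.
- sensors.read_state(): the state.
- optics.grab_frame(name): name is "side" or "top"; returns (picture, depth): 420x560x3 uint8, red, green, blue; 420x560 float32, mm along the optical axis (not along the pixel's ray), 0 where there is no reading.
- optics.camera_params(name): a dict with "mtx" (3x3 intrinsics, pixels), "R" (3x3) and "t" (3): a world point X has camera coordinates R X + t. Camera axes: x right, y down, z forward; pixel columns grow to the right and rows downward; lengths in mm; the calibration is good to about 2 mm. A picture is of the moment at which its call begins. camera_params takes no time and is no camera call.
A pose or a line that the arm cannot do raises ctrl.MotionError and nothing moves.
- ctrl.finish_job(): hands the job in; it is judged then, once.
The state is a dict: "t": time; "q": joint angles; "qvel": joint speeds; "tau": joint torques, N m; "eef_pos": TCP position; "eef_rot": TCP orientation; "force": force on the tool from outside, world axes, zero at the start; "wrist_torque": the same for the moment, N m; "grip_width": finger opening in mm; "grasp_force": force on a finger pad.
Only numpy, scipy, OpenCV 4.12 (cv2) and the standard library are available. Lean on these libraries where they do the work, as an engineer would, in place of code of your own. Each camera call takes 0.05 s, during which the arm holds its last target. There are 200 camera calls.

## Task

Charge the beaker with the four grinding balls: pull the hopper's slide gate fully out so that all the balls drop into the clear dosing chamber, then push the gate fully home again. After that press the spring paddle at the dispenser's side all the way down to its stop so that the balls roll into the beaker, and let it come back up. Leave the beaker standing in its place and do not disturb the other things on the bench.

Things in the scene. Friction and masses are not known exactly. Their poses are not given: they have to be found in the camera images.
- dispenser: Bench ball dispenser, fixed. Origin: centre of the underside of its grey 270 x 170 x 10 mm base, below the hopper's axis; x to its rear, y to its left, z up; its front (-x) faces the robot's left (world +y), give or take 0.35 rad. Round steel hopper on top: rim radius 98 mm at height 310-318, cone narrowing to radius 30 at 235, throat down to 207 mm. Two 22 mm columns at x = +112, y = +-62 mm.
- gate (a joint): Slide gate, m: 0 = fully home (shut), 0.060 = fully out (open); moves straight along the dispenser's -x (out of its front). It starts shut or up to 4 mm out. Stays where it is left; about 2.5 N of friction. The balls fall when it is more than some 45 mm out.
- gate_grip (a point): Grip point of the gate's black upright tab (14 mm thick in dispenser y, 20 mm long in x, height 205-247 mm): on its centre line at height 228, 94 mm ahead of the hopper's axis when home. Below it only a tongue 14 x 6 mm. The hopper's rim, 82 mm above, overhangs most of the tab: a vertical gripper strikes it; come from the front leaning about 40 degrees, fingertips forward and down.
- paddle (a joint): Spring paddle, rad: 0 = up (chamber shut), 0.45 = down at its stop (chamber open towards the front). Springs back when let go; about 3 N on the pad to start, 7 to 8 N at the stop.
- paddle_pad (a point): Centre of the top of the paddle's black rubber pad (on the robot's side), 70 mm long (dispenser x) by 44 mm wide; with the paddle up it lies at dispenser x = -110, y = -158, height 152 mm, and it sinks about 75 mm in an arc about the hinge. z is the pad's normal. Its inner long edge lies 38 mm to the side of the hopper's rim.
- chamber (a point): Centre of the floor of the clear square dosing chamber, 52 mm inside, height 151 to 197 mm, right below the gate (199-205 mm). Its floor is the paddle's plate, which tips down at the front when the paddle is pressed.
- paddle_hinge (a point): Point on the paddle's hinge axis, at dispenser x = +62, y = 0, height 147 mm; the axis runs along the dispenser's y.
- beaker: Loose open clear glass beaker, rim radius 50 mm, 70 mm high, 4 mm wall, 0.3 kg, standing on the base plate under the front of the chamber. Origin: centre of its underside; z up.
- wash_bottle: Bystander: white bottle with blue cap, radius 34, height 160 mm. Origin: centre of its underside.
- tissue_box: Bystander: green tissue box 120 x 120 x 75 mm. Origin: centre of its underside.
- reagent_jar: Bystander: glass jar with orange cap, radius 30, height 90 mm. Origin: centre of its underside.
- ball0_center (a point): Centre of a loose steel grinding ball, 16 mm in diameter, 17 g; starts in the hopper's throat on the gate.
- ball0: The same ball as ball0_center (origin on its surface, turns as it rolls: use the centre).
- ball1_center (a point): Centre of a loose steel grinding ball, 16 mm in diameter, 17 g; starts in the hopper's throat on the gate.
- ball1: The same ball as ball1_center (origin on its surface, turns as it rolls: use the centre).
- ball2_center (a point): Centre of a loose steel grinding ball, 16 mm in diameter, 17 g; starts in the hopper's throat on the gate.
- ball2: The same ball as ball2_center (origin on its surface, turns as it rolls: use the centre).
- ball3_center (a point): Centre of a loose steel grinding ball, 16 mm in diameter, 17 g; starts in the hopper's throat on the gate.
- ball3: The same ball as ball3_center (origin on its surface, turns as it rolls: use the centre).
Not all that is in view belongs to the job. Leave any orange or yellow look-alike of the beaker alone.

How it is judged:
By the outcome, as a careful person would: the job done as asked, in the order asked, and still so for the second after the job is handed in, with the robot touching nothing.
It also fails if it takes over 58 s, if anything falls off the work surface, if the arm or the gripper's body presses on something with over 40 N, if the wrist force passes 120 N, or if a joint passes its speed limit or range.

## Working session

There is one attempt and no reset: what is moved stays moved. The work goes in short steps, each a Python script; the robot and the scene stay as the last script left them, time stands still between calls to the robot, and variables do not carry over. Pictures are saved under pics/ and viewed, at most 10 in all, crops included, and the job is handed in when it is done.

```bash
mkdir -p pics; ls
python3 - <<'E'
from plant import ctrl,sensors,optics
import cv2,numpy as np
for n in("side","top"):
    p,d=optics.grab_frame(n);cv2.imwrite(f"pics/{n}0.png",p[:,:,::-1]);np.savez(f"{n}0.npz",p=p,d=d,**optics.camera_params(n))
    c=optics.camera_params(n);print(n,c["mtx"].round(1).tolist(),(-c["R"].T@c["t"]).round(),c["R"][2].round(2))
s=sensors.read_state();print(s["t"],s["eef_rot"],ctrl.tcp_to_tips)
E
```

```text
pics
side [[390.5, 0.0, 283.8], [0.0, 390.5, 207.6], [0.0, 0.0, 1.0]] [531. 843. 695.] [ 0.08 -0.85 -0.53]
top [[543.5, 0.0, 276.0], [0.0, 543.5, 204.8], [0.0, 0.0, 1.0]] [ 450.   19. 1409.] [ 0.12 -0.01 -0.99]
0.1 [[ 9.37362162e-01  3.48356133e-01 -4.25967908e-04]
 [ 3.48356247e-01 -9.37359944e-01  2.06401175e-03]
 [ 3.19725896e-04 -2.08311509e-03 -9.99997779e-01]] 25.0
```

View pics/side0.png

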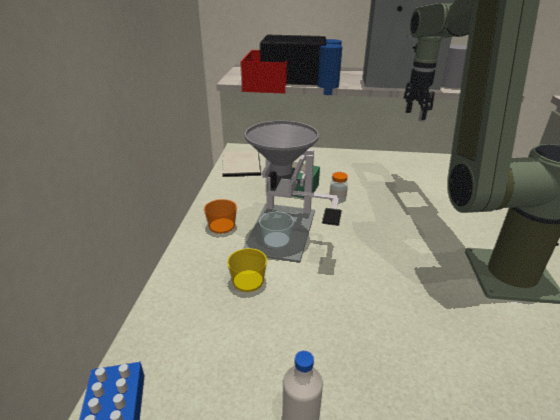

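View pics/top0.png

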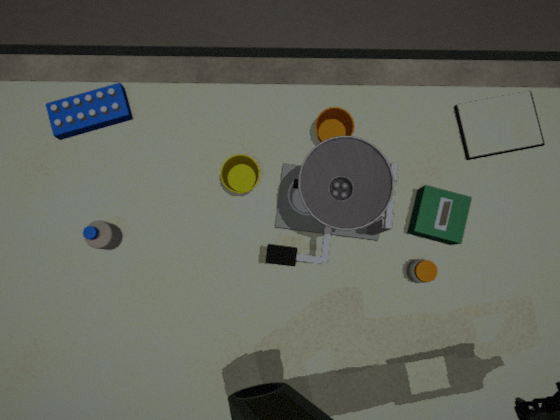

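The pictures show the hopper with its rim circle at top (346,183), the paddle pad at top (281,255) / side (332,216), and the gate tab at side (275,180) / top (296,184). The clear beaker is at side (277,230).

Possible confusions:
- **Beaker:** the clear one at side (277,230) is the real one. The yellow cup at side (248,270) and the orange cup at side (221,216) are look-alikes.
- **Black parts:** the pad at side (332,216) and the tab at side (275,180). The black strip at side (240,175) is the notebook's edge.

Next I'll measure the dispenser.

```bash
cat > h.py <<'E'
import numpy as np,cv2
def cloud(f):
    K,R,t,d=f["mtx"],f["R"],f["t"],f["d"]
    v,u=np.mgrid[:d.shape[0],:d.shape[1]]
    c=np.stack([(u-K[0,2])/K[0,0]*d,(v-K[1,2])/K[1,1]*d,d],-1)
    return (c-t)@R
def ray(f,u,v,z):
    K,R,t=f["mtx"],f["R"],f["t"];o=-R.T@t
    w=R.T@np.array([(u-K[0,2])/K[0,0],(v-K[1,2])/K[1,1],1]);return o+w*(z-o[2])/w[2]
def proj(f,X):
    c=f["R"]@X+f["t"];p=f["mtx"]@c;return p[:2]/p[2]
E
python3 - <<'E'
from h import *
from scipy.optimize import least_squares
T=dict(np.load("top0.npz"));S=dict(np.load("side0.npz"))
P=cloud(T);Q=cloud(S);I=np.indices(P.shape[:2])
# rim
reg=np.zeros(P.shape[:2],bool);reg[125:240,290:400]=1
m=reg&(P[...,2]>200);c=max(cv2.findContours(m.astype(np.uint8),0,1)[0],key=cv2.contourArea)
e=cv2.fitEllipse(c);print("rim ellipse",e,"z",np.percentile(P[m][:,2],[50,98]));H=ray(T,*e[0],316);print("hopper axis",H)
b=T["p"].max(2)
def blob(f,r,th=45):
    g=np.zeros(b.shape,np.uint8);y0,y1,x0,x1=r;g[y0:y1,x0:x1]=f["p"][y0:y1,x0:x1].max(2)<th
    n,l,s,ce=cv2.connectedComponentsWithStats(g);k=1+np.argmax(s[1:,4]);return l==k,s[k],ce[k]
m,s,ce=blob(T,(238,272,258,305));rc=cv2.minAreaRect(np.argwhere(m)[:,::-1].astype(np.float32))
bx=np.array([ray(T,*p,152)[:2] for p in cv2.boxPoints(rc)]);print("pad",s,ce,rc,bx.round(),ray(T,*rc[0],152),np.median(P[m],0))
m2,s2,c2=blob(S,(200,230,318,345));print("pad side",s2,c2,ray(S,*c2,150))
m3,s3,c3=blob(S,(165,195,265,283));print("tab side",s3,c3,np.median(Q[m3],0),ray(S,*c3,228))
m4,s4,c4=blob(T,(172,200,285,305));print("tab top",s4,c4,np.median(P[m4],0))
pc=ray(T,*rc[0],152);d=pc[:2]-H[:2];phi=np.arctan2(d[1],d[0])-np.arctan2(-158,-110);print("yaw from pad",phi,np.hypot(*d),np.hypot(158,110))
print("long edge",[np.arctan2(*(bx[(i+1)%4]-bx[i])[::-1]) for i in range(4)])
a=cv2.resize(T["p"][120:280,250:410,::-1],None,fx=3.5,fy=3.5,interpolation=2)
c=cv2.resize(S["p"][115:265,220:350,::-1],None,fx=3.7,fy=3.7,interpolation=2)
cv2.imwrite("pics/crop.png",cv2.resize(cv2.hconcat([a[:555],c[:555]]),(800,427)))
E
```

```text
rim ellipse ((348.28680419921875, 183.78268432617188), (92.62567901611328, 104.71835327148438), 117.84715270996094) z [281.8238771  319.69455799]
hopper axis [ 626.81927585 -135.07109452  316.        ]
pad [266 245  31  21 533] [280.91181989 254.90619137] ((280.9024658203125, 254.87803649902344), (29.37479019165039, 18.11077308654785), 6.34019136428833) [[469.  34.]
 [510.  30.]
 [503. -37.]
 [462. -33.]] [485.87860901  -1.59615999 152.        ] [485.58560224  -1.76819628 152.16217721]
pad side [323 209  18  16 212] [331.47641509 216.44811321] [4.85679226e+02 3.55571907e-01 1.50000000e+02]
tab side [269 171   9  19 107] [273.27102804 179.89719626] [639.0457477  -29.64885991 228.28818878] [639.22654483 -33.18537445 228.        ]
tab top [293 179   5   9  40] [295.25 183.25] [639.15933409 -31.4293218  242.23405007]
yaw from pad 4.562362818608165 194.11293031632584 192.52012881774206
long edge [np.float64(-0.09965152469880066), np.float64(-1.6716604293796513), np.float64(3.035440493182466), np.float64(1.4701145053715219)]
```

View pics/crop.png

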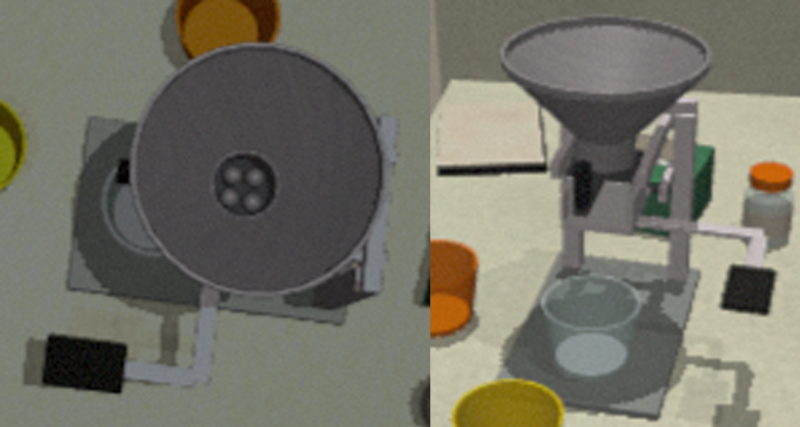

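The crop confirms the choice: the clear beaker is under the chamber, the black tab is just ahead of the throat, the four balls are in the throat, and the pad is on its crank. The rim ellipse also took in the columns, so I'll refit it.

Run:
```python
from h import *
from scipy.optimize import least_squares
T=dict(np.load("top0.npz"));S=dict(np.load("side0.npz"))
P=cloud(T)
for n,F in(("top",T),("side",S)):
    P=cloud(F);m=(P[...,2]>303)&(P[...,2]<330)&(np.hypot(P[...,0]-626,P[...,1]+135)<125)
    X=P[m];f=least_squares(lambda q:np.hypot(X[:,0]-q[0],X[:,1]-q[1])-q[2],[627,-135,96],loss="soft_l1");print(n,len(X),f.x,X[:,2].mean())
    if n=="top":H=f.x[:2]
P=cloud(T)
pad=np.array([485.7,-1.0])
d=pad-H;print("yaw pad",np.arctan2(d[1],d[0])-np.arctan2(-158,-110)-2*np.pi,np.hypot(*d))
# base plate fit
m=(P[...,2]>4)&(P[...,2]<16)&(np.abs(P[...,0]-630)<110)&(np.abs(P[...,1]+135)<170)&(T["p"].astype(int).ptp(2)<25 if hasattr(np.ndarray,'ptp') else np.ptp(T["p"].astype(int),axis=2)<40)
m=cv2.morphologyEx(m.astype(np.uint8),cv2.MORPH_OPEN,np.ones((3,3)))
c=max(cv2.findContours(m,0,1)[0],key=cv2.contourArea);r=cv2.minAreaRect(np.array([ray(T,*p[0],10)[:2] for p in c],np.float32));print("base",r)
# left edge of base, columns tops
for n,F in(("top",T),("side",S)):
    Q=cloud(F);m=(F["p"].max(2)<45)&(Q[...,2]>206)&(Q[...,2]<250)&(np.hypot(Q[...,0]-638,Q[...,1]+35)<30);X=Q[m];print(n,len(X),X.min(0),X.max(0),np.median(X,0))
```

```text
top 1428 [ 630.50838555 -130.41106974   93.24262706] 311.3202623710474
side 847 [ 629.8703105  -129.01643732   94.54918001] 311.7071091724298
yaw pad -1.6919309982170487 194.2078615710281Traceback (most recent call last):
  File "<stdin>", line 13, in <module>
AttributeError: `ptp` was removed from the ndarray class in NumPy 2.0. Use np.ptp(arr, ...) instead.
```

```bash
cat >> h.py <<'E'
H=np.array([630.2,-129.7,0]);YAW=-1.675
D=np.array([[np.cos(YAW),-np.sin(YAW),0],[np.sin(YAW),np.cos(YAW),0],[0,0,1]])
W=lambda x,y,z:H+D@np.array([x,y,z],float)
def tool(lean,s=1):  # z: lean from vertical towards disp +x ; y along +-disp y
    z=D@np.array([np.sin(lean),0,-np.cos(lean)]);y=s*D[:,1];return np.column_stack([np.cross(y,z),y,z])
def tcp(g,R,ahead=6): return g-R[:,2]*ahead
E
python3 - <<'E'
from h import *
from plant import ctrl,sensors
print(proj(np.load("side0.npz"),W(-94,0,228)),proj(np.load("top0.npz"),W(-110,-158,152)))
for s in(1,-1):
  for lean in(.7,.8):
    R=tool(lean,s)
    for g in[(-94,0,228),(-154,0,228),(-154-70,0,298),(-240,0,420)]:
        q=ctrl.solve_ik(tcp(W(*g),R),R);print(s,lean,g,None if q is None else np.round(q,2))
  for a in(0,-.45):
    R=tool(a,s);q=ctrl.solve_ik(tcp(W(-110,-158,152 if a==0 else 80),R,25),R);print("pad",s,a,None if q is None else np.round(q,2))
for p in[(200,-400,480),(330,-250,500),(380,60,480)]:
    q=ctrl.solve_ik(np.array(p,float),sensors.read_state()["eef_rot"]);print(p,None if q is None else np.round(q,2))
E
```

```text
[273.12307696 179.33075446] [281.88069961 255.48838041]
1 0.7 (-94, 0, 228) [ 0.1   0.5   1.35 -0.69  1.49  0.33]
1 0.7 (-154, 0, 228) [ 0.19  0.54  1.28 -0.67  1.56  0.38]
1 0.7 (-224, 0, 298) [ 0.28  0.55  1.12 -0.65  1.73  0.36]
1 0.7 (-240, 0, 420) [ 0.3   0.52  0.93 -0.68  1.93  0.23]
1 0.8 (-94, 0, 228) [ 0.13  0.53  1.34 -0.77  1.52  0.38]
1 0.8 (-154, 0, 228) [ 0.22  0.58  1.27 -0.75  1.6   0.42]
1 0.8 (-224, 0, 298) [ 0.31  0.59  1.11 -0.73  1.77  0.38]
1 0.8 (-240, 0, 420) [ 0.33  0.55  0.92 -0.78  1.95  0.24]
pad 1 0 [-0.19  0.1   1.84 -0.    1.2  -0.08]
pad 1 -0.45 [-0.47  0.27  1.89  0.45  1.19 -0.58]
-1 0.7 (-94, 0, 228) [ 0.1   0.5   1.35 -0.69  1.49 -2.81]
-1 0.7 (-154, 0, 228) [ 0.19  0.54  1.28 -0.67  1.56 -2.76]
-1 0.7 (-224, 0, 298) [ 0.28  0.55  1.12 -0.65  1.73 -2.78]
-1 0.7 (-240, 0, 420) None
-1 0.8 (-94, 0, 228) [ 0.13  0.53  1.34 -0.77  1.52 -2.76]
-1 0.8 (-154, 0, 228) [ 0.22  0.58  1.27 -0.75  1.6  -2.72]
-1 0.8 (-224, 0, 298) [ 0.31  0.59  1.11 -0.73  1.77 -2.76]
-1 0.8 (-240, 0, 420) None
pad -1 0 None
pad -1 -0.45 [-0.47  0.27  1.89  0.45  1.19  2.56]
(200, -400, 480) [-1.3  -0.15  1.46  0.    1.83 -0.09]
(330, -250, 500) [-0.86 -0.22  1.48  0.    1.89  0.36]
(380, 60, 480) [-0.07 -0.29  1.57  0.    1.86  1.14]
```

Run:
```python
from h import *
from plant import ctrl,sensors,optics
R=tool(.72)
ctrl.move_l([200,-400,480],vel=250)
ctrl.set_joints([-.07,-.29,1.57,0,1.86,.3])
ctrl.gripper_to(50,30)
ctrl.move_ptp(tcp(W(-94-90,0,228+103),R),R)
ctrl.move_l(tcp(W(-95,0,228),R),vel=80,threshold=8)
s=sensors.read_state();print(s["t"],s["force"].round(1),s["eef_pos"]-tcp(W(-95,0,228),R))
for n in("side","top"):
    p,d=optics.grab_frame(n);cv2.imwrite(f"pics/{n}1.png",p[:,:,::-1])
    if n=="side":cv2.imwrite("pics/s1.png",cv2.resize(p[90:270,190:400,::-1],None,fx=3,fy=3))
```

```text
6.5583 [ 0.4 -0.3 -1. ] [0.30353914 0.339334   0.49786667]
```

View pics/s1.png

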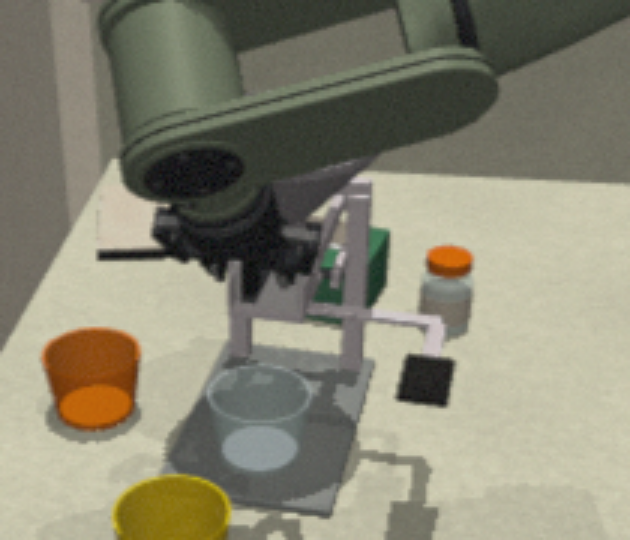

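The jaws straddle the tab at crop (255,280), with no contact force. I'll grip it and pull.

Run:
```python
from h import *
from plant import ctrl,sensors,optics
ctrl.gripper_to(0,40)
s=sensors.read_state();p0=s["eef_pos"];print(s["grip_width"],s["grasp_force"],s["force"].round(1))
X=D[:,0]
ctrl.move_l(p0-54*X,vel=60)
s=sensors.read_state();print(s["force"].round(1),s["grip_width"])
print(ctrl.move_l(p0-66*X,vel=25,threshold=12))
s=sensors.read_state();print(s["t"],s["force"].round(1),s["grip_width"],(s["eef_pos"]-p0)@D)
ctrl.hold(.8)
for n in("side","top"):
    p,d=optics.grab_frame(n);cv2.imwrite(f"pics/{n}2.png",p[:,:,::-1])
    if n=="top":a=cv2.resize(p[120:280,250:410,::-1],(400,400))
    else:a2=cv2.resize(p[115:255,220:360,::-1],(400,400))
cv2.imwrite("pics/c2.png",cv2.hconcat([a,a2]))
```

```text
13.699502895640569 41.39870345592499 [ 6.5 -0.4 -2.4]
[ 4.8 -0.7 -1.1] 13.629358194748523
True
8.5 [ 1.4 -0.4  3.1] 13.184826746537057 [-5.96995980e+01  9.12202158e-01 -4.72096466e-02]
```

View pics/c2.png

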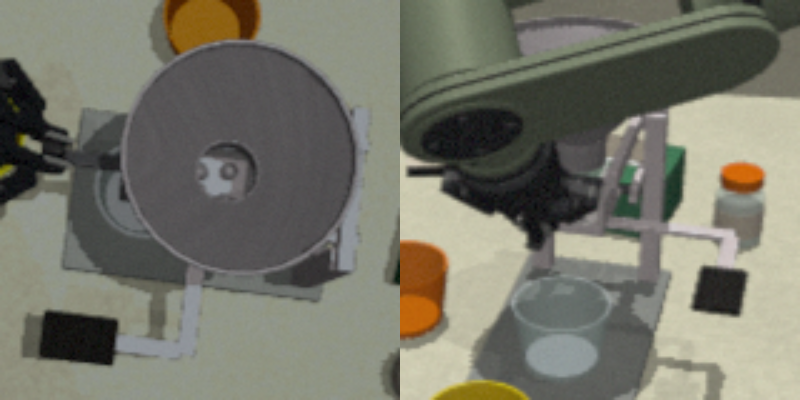

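The gate is out 59.7 mm and at its stop, with the tongue visible in the crop at (95,160). Two balls show through the throat at (205,172) and (230,172), so I'll zoom in to account for the other two.

Run:
```python
from h import *
a=cv2.imread("pics/top2.png");b=cv2.imread("pics/side2.png")
A=cv2.resize(a[165:205,320:370],(500,400),interpolation=2);B=cv2.resize(b[165:205,265:295],(300,400),interpolation=2)
cv2.imwrite("pics/c3.png",np.clip(cv2.hconcat([A,B])*1.5,0,255).astype(np.uint8))
T=np.load("top0.npz")
for z in(158,197,213):print(z,[proj(T,W(x,y,z)).round(1).tolist() for x,y in((-26,-26),(-26,26),(26,26),(26,-26),(0,0))])
print(proj(np.load("side0.npz"),W(-26,-26,160)),proj(np.load("side0.npz"),W(-26,26,160)))
```

```text
158 [[324.2, 202.8], [326.5, 180.9], [348.7, 183.4], [346.5, 205.4], [336.5, 193.1]]
197 [[325.9, 200.7], [328.2, 178.0], [351.1, 180.6], [348.9, 203.3], [338.5, 190.6]]
213 [[326.6, 199.8], [329.0, 176.8], [352.1, 179.5], [349.9, 202.4], [339.4, 189.6]]
[287.78676767 190.83934453] [269.60557101 188.82394028]
```

View pics/c3.png

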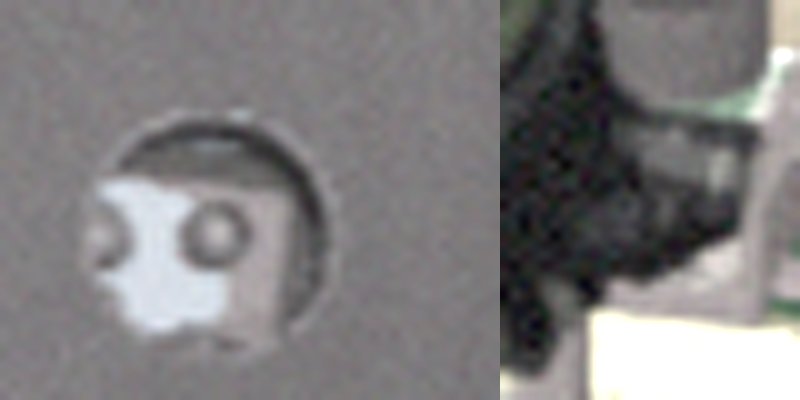

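The chamber floor is bare under the throat and nothing is left at gate level. Two balls show on the floor at crop (105,240) and (215,235), and the others are hidden by the throat's edge, so all four have dropped. Next I'll push the gate home.

Run:
```python
from h import *
from plant import ctrl,sensors,optics
X=D[:,0];s=sensors.read_state();p0=s["eef_pos"]
print(ctrl.move_l(p0+52*X,vel=60))
print(ctrl.move_l(p0+70*X,vel=20,threshold=14))
s=sensors.read_state();print(s["t"],s["force"].round(1),s["grip_width"],(s["eef_pos"]-p0)@D, s["eef_rot"][:,2])
ctrl.gripper_to(36)
s=sensors.read_state();R=s["eef_rot"];p=s["eef_pos"]
ctrl.move_l(p-130*R[:,2],vel=150)
for n in("side","top"):
    p,d=optics.grab_frame(n);cv2.imwrite(f"pics/{n}3.png",p[:,:,::-1])
    if n=="top":a=cv2.resize(p[120:280,250:410,::-1],(400,400))
    else:a2=cv2.resize(p[115:255,220:360,::-1],(400,400),interpolation=2)
    F=optics.camera_params(n);F=dict(F,d=d);Q=cloud(F)
    m=(p.max(2)<45)&(Q[...,2]>206)&(Q[...,2]<250)&(np.hypot(Q[...,0]-638,Q[...,1]+35)<30);Y=Q[m];print(n,len(Y),len(Y) and np.median((Y-H)@D,0))
    F0=np.load(n+"0.npz");Q=cloud(F0);m=(F0["p"].max(2)<45)&(Q[...,2]>206)&(Q[...,2]<250)&(np.hypot(Q[...,0]-638,Q[...,1]+35)<30);print("before",m.sum(),np.median((Q[m]-H)@D,0))
cv2.imwrite("pics/c4.png",cv2.hconcat([a,a2]));print(sensors.read_state()["t"])
```

```text
False
True
10.975 [0.7 1.  2.2] 13.309095736552443 [ 6.00243310e+01 -7.86510002e-01  5.74425098e-02] [-0.07006245 -0.65600471 -0.75149789]
side 94 [-100.72659282   -1.55055955  230.61874384]
before 96 [-101.35338926   -1.75196572  231.54092801]
top 33 [-99.05205359  -1.61078497 242.92702317]
before 31 [-99.12452433  -2.433265   243.59827542]
12.4417
```

View pics/c4.png

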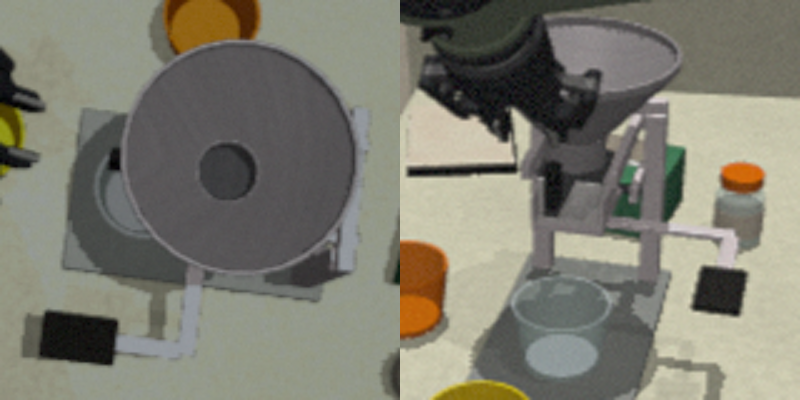

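The tab is back against the throat (crop (115,160) top, (552,190) side), with 60.0 mm between the stops, and the throat is empty. Next is the paddle, following its arc with the tool tilting along with the pad.

Run:
```python
from h import *
from plant import ctrl,sensors,optics
ctrl.gripper_to(0)
R=tool(0)
ctrl.move_l(tcp(W(-200,-100,330),tool(.72)),vel=200)
ctrl.move_ptp(tcp(W(-125,-163,215),R,25),R)
ctrl.move_l(tcp(W(-112,-158,170),R,25),vel=100)
print(ctrl.move_l(tcp(W(-112,-158,148),R,25),vel=20,threshold=3))
s=sensors.read_state();tip=(s["eef_pos"]+25*s["eef_rot"][:,2]-H)@D;print(s["t"],"tip",tip,s["force"].round(1))
f0=s["force"]
def tgt(a,off=0):
    r=np.array([-112-62,152-147]);c,n=np.cos(a),np.sin(a)
    x=62+r[0]*c+r[1]*n*-1; z=147+r[0]*n+r[1]*c
    R=tool(a);return tcp(W(x,-158,z),R,25),R
for a in(.1,.2,.3,.4,.44,.50):
    p,R=tgt(a);st=ctrl.move_l(p,R,vel=60 if a<.42 else 20,threshold=25)
    s=sensors.read_state();tip=(s["eef_pos"]+25*s["eef_rot"][:,2]-H)@D;print(a,st,tip.round(1),s["force"].round(1),round(np.arctan2(147-tip[2],62-tip[0])+np.arctan2(5,174),3))
    if st:break
ctrl.hold(1.5)
p,d=optics.grab_frame("side");cv2.imwrite("pics/side4.png",p[:,:,::-1])
q,d=optics.grab_frame("top");cv2.imwrite("pics/top4.png",q[:,:,::-1])
cv2.imwrite("pics/c5.png",cv2.hconcat([cv2.resize(q[120:280,250:410,::-1],(400,400)),cv2.resize(p[135:255,240:360,::-1],(400,400),interpolation=2)]))
```

```text
True
16.0417 tip [-112.05672037 -158.26102171  147.91924109] [ 0.5 -0.8  2.3]
0.1 False [-112.2 -158.1  134.7] [-0.4  1.1  3.5] 0.099
0.2 False [-109.7 -157.7  117.8] [-0.5  1.9  5.2] 0.197
0.3 False [-105.7 -157.6  101. ] [0.2 0.7 5.7] 0.296
0.4 False [-100.4 -157.6   84.5] [-0.4  1.5  6.1] 0.396
0.44 False [ -97.7 -157.7   78.3] [-0.6  3.9  5.9] 0.435
0.5 True [ -96.8 -157.5   76. ] [-3.6  5.2 12.9] 0.449
```

View pics/c5.png

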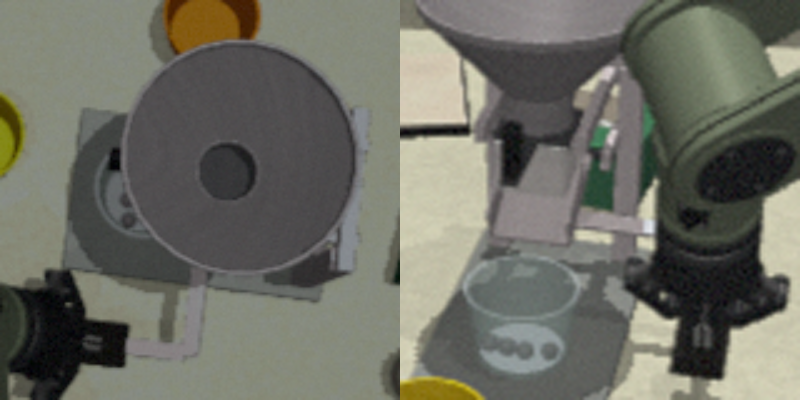

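All four balls are in the beaker, at crop (490–550,347), and the paddle is at its stop. Now I'll let it come back up under the tool, retreat and look once more.

Run:
```python
from h import *
from plant import ctrl,sensors,optics
def tgt(a):
    r=np.array([-174,5]);c,n=np.cos(a),np.sin(a);R=tool(a)
    return tcp(W(62+r[0]*c-r[1]*n,-158,147+r[0]*n+r[1]*c),R,25),R
for a in(.3,.15,0):
    p,R=tgt(a);ctrl.move_l(p,R,vel=70)
ctrl.move_l(tcp(W(-120,-163,230),tool(0),25),vel=80)
ctrl.move_l(tcp(W(-170,-260,330),tool(0),25),vel=150)
ctrl.hold(.5)
p,d=optics.grab_frame("side");q,d2=optics.grab_frame("top");Q=cloud(dict(optics.camera_params("top"),d=d2))
print(sensors.read_state()["t"],sensors.read_state()["force"].round(1),Q[255,281])
cv2.imwrite("pics/c6.png",cv2.hconcat([cv2.resize(q[70:290,200:420,::-1],(400,400)),cv2.resize(p[115:265,210:360,::-1],(400,400),interpolation=2)]))
```

```text
24.6917 [ 0.3 -0.9 -0.9] [485.71684654  -1.89104672 147.92751328]
```

View pics/c6.png

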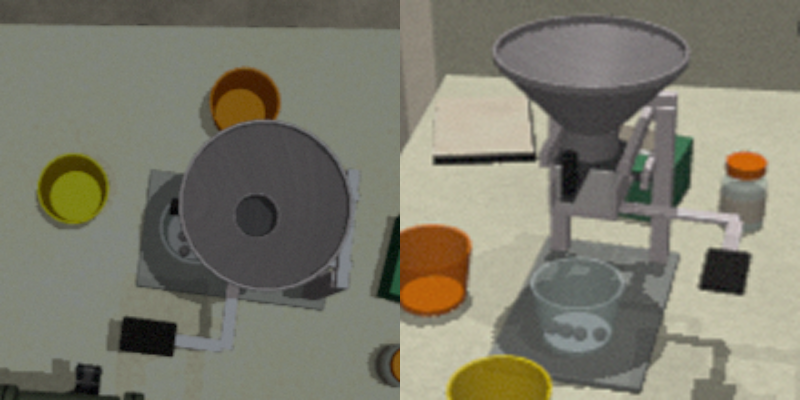

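The paddle is up, the gate is home, the four balls are in the beaker at crop (580,333), and nothing else has moved. I'll hand it in.

```bash
python3 -c "
from plant import ctrl
print(ctrl.finish_job())"
```

```text
the job is handed in; nothing more can be done
None
```

The job is handed in at about 25 s on the robot's clock: all four balls are in the beaker, which still stands in its place, the gate is fully home, the paddle went to its stop and is back up, and nothing else visibly moved.

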